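# Return the check weights to their graded case

## Task

The balance check is finished: put the four steel check weights back into their wooden case, lined up in order of size, each seated upright on the floor of the nest made for it, the largest in the largest nest down to the smallest in the smallest. Set each one down gently rather than dropping it, and leave the glass beaker that stands among them where it is.

Things in the scene. Friction and masses are not known exactly. Their poses are not given: they have to be found in the camera images.
- weight_500: 500 g check weight, the largest of four of the same form: polished steel, an upright cylinder 38 mm in diameter and 44 mm high with a round gripping knob, 24 mm in diameter, on a thinner neck above it; 62 mm high in all, the knob's underside 49 mm up. Loose. Origin at the centre of its underside, z up along its axis; round, so its yaw means nothing.
- weight_200: 200 g check weight, the second largest of four of the same form: polished steel, an upright cylinder 28 mm in diameter and 33 mm high with a round gripping knob, 18 mm in diameter, on a thinner neck above it; 48 mm high in all, the knob's underside 38 mm up. Loose. Origin at the centre of its underside, z up along its axis; round, so its yaw means nothing.
- weight_100: 100 g check weight, the second smallest of four of the same form: polished steel, an upright cylinder 22 mm in diameter and 26 mm high with a round gripping knob, 14 mm in diameter, on a thinner neck above it; 38 mm high in all, the knob's underside 30 mm up. Loose. Origin at the centre of its underside, z up along its axis; round, so its yaw means nothing.
- weight_50: 50 g check weight, the smallest of four of the same form: polished steel, an upright cylinder 18 mm in diameter and 20 mm high with a round gripping knob, 12 mm in diameter, on a thinner neck above it; 30 mm high in all, the knob's underside 23 mm up. Loose. Origin at the centre of its underside, z up along its axis; round, so its yaw means nothing.
- nest_500: Nest of the 500 g weight, the largest of the four: grey block with a round well 52 mm in diameter and 9 mm deep with a black floor; its mouth is bevelled 2 mm all round (mouth 56 mm). Fixed in the case. Origin on the well's axis at the block's underside; z up; the well's floor is 6 mm and the block's top 15 mm above the origin, i.e. 11 and 20 mm above the bench.
- nest_200: Nest of the 200 g weight, the second largest of the four: grey block with a round well 42 mm in diameter and 9 mm deep with a black floor; its mouth is bevelled 2 mm all round (mouth 46 mm). Fixed in the case. Origin on the well's axis at the block's underside; z up; the well's floor is 6 mm and the block's top 15 mm above the origin, i.e. 11 and 20 mm above the bench.
- nest_100: Nest of the 100 g weight, the second smallest of the four: grey block with a round well 36 mm in diameter and 9 mm deep with a black floor; its mouth is bevelled 2 mm all round (mouth 40 mm). Fixed in the case. Origin on the well's axis at the block's underside; z up; the well's floor is 6 mm and the block's top 15 mm above the origin, i.e. 11 and 20 mm above the bench.
- nest_50: Nest of the 50 g weight, the smallest of the four: grey block with a round well 32 mm in diameter and 9 mm deep with a black floor; its mouth is bevelled 2 mm all round (mouth 36 mm). Fixed in the case. Origin on the well's axis at the block's underside; z up; the well's floor is 6 mm and the block's top 15 mm above the origin, i.e. 11 and 20 mm above the bench.
- case: Low open beech-wood case, 240 x 92 mm, rim 22 mm above the bench, holding the four nests in one row along its length; fixed. Origin at the centre of its underside; x along the row from the largest nest to the smallest: the nests lie at x = -77, -13, 41 and 89 mm. The row may point any way on the bench.
- beaker: Small glass beaker, 47 mm in diameter, 58 mm high, standing among the weights; loose, a bystander. Origin at the centre of its underside, z up.
Things that resemble listed ones, but are neither listed nor needed, are in the scene too. What is shaped like the weight_200 but orange or pink is not meant. What is shaped like the weight_100 but pink is not meant.

How it is judged:
At the end, for the whole second after the job is handed in: Each of the four weights stands in its own nest: its axis within 10 mm of the well's axis, its underside within 3 mm of the well's floor, upright within 0.1 rad, released and at rest (horizontal distance between weight_500 and nest_500 below 0.01 m and z of weight_500 in the frame of nest_500 between 0.003 and 0.009 m and angle between each of weight_500, weight_200, weight_100, weight_50's own z axis and vertical below 0.1 rad and linear speed of each of weight_500, weight_200, weight_100, weight_50 below 0.02 m/s and horizontal distance between weight_200 and nest_200 below 0.01 m and z of weight_200 in the frame of nest_200 between 0.003 and 0.009 m and horizontal distance between weight_100 and nest_100 below 0.01 m and z of weight_100 in the frame of nest_100 between 0.003 and 0.009 m and horizontal distance between weight_50 and nest_50 below 0.01 m and z of weight_50 in the frame of nest_50 between 0.003 and 0.009 m); the robot touches nothing.
It fails at once if a weight is dropped (falls free of the fingers faster than 0.6 m/s, about 18 mm of fall) ((linear speed of weight_500 above 0.6 m/s and contact force between weight_500 and the fingers below 0.05 N) or (linear speed of weight_200 above 0.6 m/s and contact force between weight_200 and the fingers below 0.05 N) or (linear speed of weight_100 above 0.6 m/s and contact force between weight_100 and the fingers below 0.05 N) or (linear speed of weight_50 above 0.6 m/s and contact force between weight_50 and the fingers below 0.05 N)).
It fails at once if the glass beaker is shifted more than 20 mm or tipped more than 0.3 rad (distance of beaker from where it was at the start of the episode above 0.02 m or angle between beaker's own z axis and vertical above 0.3 rad).
It also fails if it takes over 102 s, if anything falls off the work surface, if the arm or the gripper's body presses on something with over 40 N, if the wrist force passes 120 N, or if a joint passes its speed limit or range.

## Robot

A 6-joint arm with a two-finger parallel gripper is mounted at the origin on a cart in front of the work surface, level with it; the furniture and walls round the work are solid. World frame = base frame: x ahead of the robot, y to its left, z up, the work surface at z = 0. Lengths are in m, angles in rad, forces in N, time in s.
With the tool pointing down it reaches from about 0.375 to 0.975 m from the base axis. Payload 3.8 kg.
Tool frame: the origin (TCP) lies between the finger pads; the fingertips stand 17 mm ahead of it and the grasp point (between the pads) lies 2 mm behind it; z points along the fingers, y is the line along which they close (so a half turn about z gives the same grasp; the last joint's range is limited). The gripper opens to 88 mm and grips with 3 to 60 N. Pads are 18 mm wide; open, the fingers measure 123 mm over their backs; the gripper's body (75 mm by 187 mm) begins 45 mm behind the grasp point.
Start: joints at [1.306, 0.264, 1.604, -0, 1.274, -0.037], TCP at [0.152, 0.658, 0.256] pointing down, gripper open.
Joint ranges: [-2.63, 2.63], [-0.94, 2.18], [0.31, 2.57], [-1.31, 4.45], [0, 2.66], [-2.55, 2.55]. Speed limits (rad/s): [2.57, 2.57, 3.14, 3.14, 3.14, 3.14].

## Interface

Orientations are given as [roll, pitch, yaw] about the fixed x, y, z axes, in that order (R = Rz(yaw) Ry(pitch) Rx(roll)).
In Python, from bench import r, camera, job, spotter gives the robot as it stands. The module is installed in compiled form; this text tells all that it offers.
- The arm moves only by the tool carry_out, never from a script. Its argument "steps" is a list of rows, each an object of numbers: "gripper": the opening, from 0 (shut) to 1 (fully open); "x", "y", "z": the shift along the tool's x, y, z in units of 40 mm (1.0 is 40 mm); "twist": the turn about the tool's z in units of 5 degrees (1.0 is 5 degrees). A call has 1 to 5 rows; each row is the pose to reach, as a shift and turn from the pose commanded when the call began, along the tool's axes at that moment; what a row does not reach only later rows make up. A row lasts 1/12 s, in which the tool goes at most 41.7 mm and 7.16 degrees, less where a joint would pass 70% of its speed; a pose out of reach is approached as far as the arm can. A call with a gripper value outside its range is refused whole. The fingers move at their own pace and stop on an object; the grip force is fixed at half the most. Time passes only in rows, so rows that repeat a pose let the fingers close. It gives the time, the measured TCP pose, the force, the opening and the grip force at its end, in the units of the state.
- r.sense(): the state, without advancing time (a new reading comes with each control period).
- camera(name): name is "scene" or "side" or "wrist"; returns a dict with "pixels" (384x512x3 uint8, red, green, blue), "depth" (384x512 float32, m along the optical axis (not along the pixel's ray), 0 where there is no reading), "mtx" (3x3 intrinsics, pixels), "dist_coeffs" ([k1, k2, p1, p2, k3] as OpenCV has them; the pictures are not rectified), "T" (4x4, takes a point from camera to world coordinates). Camera axes: x right, y down, z forward; pixel columns grow to the right and rows downward; lengths in m; the calibration is good to about 2 mm. A picture is of the moment at which its call begins.
- job.close_job(): hands the job in; it is judged then, once.
Trained networks look in the newest picture that a camera, given by its name, has taken for a name from the list of things; names that differ only in an ending like _2 or _b are one class to them, and where a whole thing is asked for, a point or a joint stands for the part that bears it (a point fixed in the world has none). Each returns a list of dicts, best first, with "p" (0 to 1); they miss things now and then, are a little off and sometimes report something else, mostly with a low value. They report only what shows in the picture. A call takes as long as a camera call. They do not tell look-alikes from the thing itself.
- spotter.spot_in(camera, name): "point" ([x, y, z] in m, in world coordinates, good to about 4 mm: the middle of the surface that is visible of it).
- spotter.masks_of(camera, name): "region" (384x512 bool, what is visible of it).
The state is a dict: "clock": time; "joints": joint angles; "qvel": joint speeds; "tau": joint torques, N m; "position": TCP position; "orientation": TCP orientation; "force": force on the tool from outside, world axes, zero at the start; "ft_torque": the same for the moment, N m; "gripper_width": finger opening in m; "finger_force": force on a finger pad.
Only numpy, scipy, OpenCV 4.12 (cv2) and the standard library are available. Lean on these libraries where they do the work, as an engineer would, in place of code of your own. Each camera call takes 0.05 s, during which the arm holds its last target. There are 200 camera calls.

## Working session

There is one attempt and no reset: what is moved stays moved. The work goes in short steps, Python scripts to look and compute and a tool call to move; the robot and the scene stay as the last step left them, time stands still between calls to the robot, and variables do not carry over. Pictures are saved under pics/ and viewed, at most 14 in all, crops included, and the job is handed in when it is done.

Besides the shell and the picture viewer there is one more tool, called after ">>>" as a command line: name --argument value ..., lists and objects as JSON in quotes. carry_out: Moves the arm, as the interface text tells. Its arguments: {"type":"object","properties":{"steps":{"type":"array","items":{"type":"object","properties":{"gripper":{"type":"number"},"x":{"type":"number"},"y":{"type":"number"},"z":{"type":"number"},"twist":{"type":"number"}}}}},"required":["steps"]}

```bash
mkdir -p pics
cat > h.py <<'E'
import numpy as np, cv2
from bench import r, camera, job, spotter
def proj(c,P):
    T=np.linalg.inv(c["T"]); P=np.atleast_2d(P)@T[:3,:3].T+T[:3,3]
    return cv2.projectPoints(P.reshape(-1,1,3),np.zeros(3),np.zeros(3),c["mtx"],np.array(c["dist_coeffs"]))[0].reshape(-1,2)
def cloud(c):
    h,w=c["depth"].shape; v,u=np.mgrid[:h,:w]
    n=cv2.undistortPoints(np.stack([u,v],-1).reshape(-1,1,2).astype(float),c["mtx"],np.array(c["dist_coeffs"])).reshape(h,w,2)
    d=c["depth"][...,None]; P=np.concatenate([n*d,d],-1)
    return P@c["T"][:3,:3].T+c["T"][:3,3]
def save(n,c,s=1.5): cv2.imwrite(n,cv2.resize(c["pixels"][...,::-1],None,fx=s,fy=s))
E
python3 - <<'E'
from h import *
print(r.sense())
for n in["scene","side"]:
    c=camera(n); save(f"pics/{n}0.png",c)
    print(n,c["T"][:3,3].round(2))
    for k in["weight_500","weight_200","weight_100","weight_50","nest_500","nest_200","nest_100","nest_50","case","beaker"]:
        for s in spotter.spot_in(n,k)[:4]:
            if s["p"]>.2: print(k,round(s["p"],2),np.round(s["point"],3),proj(c,s["point"])[0].round()*1.5)
E
```

```text
{'clock': 0.0, 'joints': array([ 1.30611000e+00,  2.64743290e-01,  1.60538058e+00, -9.88296719e-06,
        1.27368963e+00, -3.69071840e-02]), 'qvel': array([ 0.001048  ,  0.00101899, -0.00199076, -0.00124192, -0.0018504 ,
       -0.00010562]), 'tau': array([-1.21918110e-03, -5.02104235e+01, -3.56875598e+01,  7.27054244e-02,
        2.93262675e-02, -1.66826544e-04]), 'position': array([0.15225728, 0.65690947, 0.25439105]), 'orientation': array([-3.13937297e+00, -7.25093744e-05,  2.91381634e+00]), 'force': array([-1.28446812, -0.20095497,  0.28754158]), 'ft_torque': array([ 0.02535393, -0.03306794,  0.00618565]), 'finger_force': 0.0, 'gripper_width': 0.08843809792679676}
scene [0.12 0.67 0.51]
weight_500 0.83 [ 0.453 -0.138  0.031] [463.5 274.5]
weight_500 0.56 [ 0.408 -0.238  0.019] [504. 264.]
weight_500 0.55 [ 0.512 -0.107  0.024] [427.5 277.5]
weight_500 0.51 [ 0.569 -0.053  0.027] [387.  280.5]
weight_200 0.83 [ 0.453 -0.138  0.031] [463.5 274.5]
weight_200 0.56 [ 0.408 -0.238  0.019] [504. 264.]
weight_200 0.55 [ 0.512 -0.107  0.024] [427.5 277.5]
weight_200 0.51 [ 0.569 -0.053 
[... 2194 characters left out ...]
.65 [ 0.566 -0.072  0.029] [426. 324.]
nest_500 0.7 [0.465 0.168 0.018] [325.5 286.5]
nest_500 0.62 [0.519 0.201 0.02 ] [346.5 276. ]
nest_500 0.56 [0.596 0.254 0.024] [373.5 262.5]
nest_200 0.7 [0.465 0.168 0.018] [325.5 286.5]
nest_200 0.62 [0.519 0.201 0.02 ] [346.5 276. ]
nest_200 0.56 [0.596 0.254 0.024] [373.5 262.5]
nest_100 0.7 [0.465 0.168 0.018] [325.5 286.5]
nest_100 0.62 [0.519 0.201 0.02 ] [346.5 276. ]
nest_100 0.56 [0.596 0.254 0.024] [373.5 262.5]
nest_50 0.7 [0.465 0.168 0.018] [325.5 286.5]
nest_50 0.62 [0.519 0.201 0.02 ] [346.5 276. ]
nest_50 0.56 [0.596 0.254 0.024] [373.5 262.5]
case 0.66 [0.495 0.15  0.014] [342.  289.5]
beaker 0.61 [ 0.53  -0.197  0.042] [442.5 355.5]
```

View pics/scene0.png

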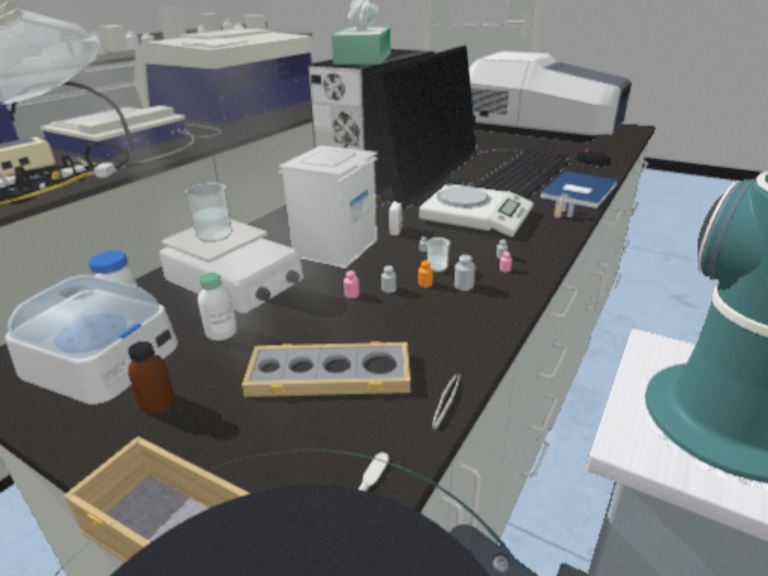

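View pics/side0.png

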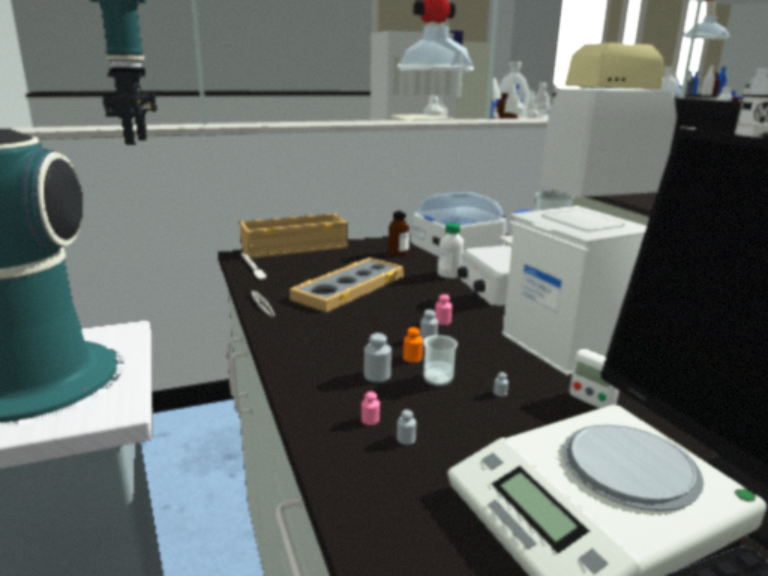

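The scene view shows the steel weights 500 at (464,274), 200 at (388,280), 100 at (502,250) and 50 at (424,243), with the beaker at (437,255). The case spans (250–410, 345–395), with its largest nest at (381,362). The side view agrees: 500 (377,358), 200 (429,325), 100 (407,428), 50 (501,385). The orange and pink ones are look-alikes.

Run:
```python
from h import *
from scipy.spatial.transform import Rotation as R
s=r.sense(); A=np.eye(4);A[:3,:3]=R.from_euler('xyz',s['orientation']).as_matrix();A[:3,3]=s['position']
w=camera("wrist"); print((np.linalg.inv(A)@w["T"]).round(3), w["mtx"].round(0))
for n in["scene","side"]:
    c=camera(n); P=cloud(c)
    for m in spotter.masks_of(n,"weight_500"):
        g=m["region"]; Q=P[g&(c["depth"]>0)]
        if len(Q)<10: continue
        zt=np.percentile(Q[:,2],97); t=Q[Q[:,2]>zt-.004]
        print(n,round(m["p"],2),np.argwhere(g).mean(0)[::-1].round()*1.5,"ztop",zt.round(3),"top",t.mean(0).round(3),c["pixels"][g].mean(0).round())
```

```text
[[ 0.    -0.96  -0.282  0.073]
 [ 1.     0.     0.001  0.   ]
 [-0.001 -0.282  0.96  -0.129]
 [ 0.     0.     0.     1.   ]] [[333.   0. 249.]
 [  0. 333. 194.]
 [  0.   0.   1.]]
scene 0.59 [423. 246.] ztop 0.023 top [ 0.595 -0.245  0.022] [136. 140. 143.]
scene 0.56 [351. 285.] ztop 0.047 top [ 0.625 -0.012  0.046] [185. 123. 145.]
scene 0.51 [465.  274.5] ztop 0.061 top [ 0.454 -0.143  0.06 ] [139. 144. 147.]
scene 0.41 [501. 249.] ztop 0.036 top [ 0.431 -0.29   0.035] [151. 151. 155.]
side 0.73 [406.5 427.5] ztop 0.037 top [ 0.432 -0.302  0.036] [113. 121. 121.]
side 0.73 [442.5 310.5] ztop 0.048 top [ 0.623 -0.017  0.047] [172.  92. 117.]
side 0.69 [376.5 358.5] ztop 0.062 top [ 0.452 -0.153  0.061] [113. 121. 122.]
side 0.61 [370.5 408. ] ztop 0.038 top [ 0.405 -0.251  0.036] [172.  93. 118.]
side 0.57 [427.5 324. ] ztop 0.048 top [ 0.571 -0.067  0.047] [119. 125. 125.]
side 0.53 [412.5 345. ] ztop 0.048 top [ 0.521 -0.119  0.047] [176.  83.   7.]
side 0.46 [501. 384.] ztop 0.028 top [ 0.592 -0.251  0.027] [109. 117. 117.]
```

>>> carry_out --steps '[{"gripper": 1,"x": 0,"y": 0,"z": 0}]'

```text
validation failed for argument at $.st...
```

>>> carry_out --steps '[{"gripper": 1,"x": -12.9,"y": -17,"z": -0.4,"twist": 26.7},{"gripper": 1,"x": -12.9,"y": -17,"z": -0.4,"twist": 26.7},{"gripper": 1,"x": -12.9,"y": -17,"z": -0.4,"twist": 26.7},{"gripper": 1,"x": -12.9,"y": -17,"z": -0.4,"twist": 26.7},{"gripper": 1,"x": -12.9,"y": -17,"z": -0.4,"twist": 26.7}]'

```text
clock: 1.77
position: [0.2379, 0.4658, 0.2596]
orientation: [3.141, 0.0, 2.283]
force: [1.0, -0.2, 0.0]
gripper_width: 0.0881
finger_force: 0.0
```

```bash
cat >> h.py <<'E'
from scipy.spatial.transform import Rotation as R
def plan(x,y,z,yaw=None):
    s=r.sense(); M=R.from_euler('xyz',s['orientation']).as_matrix()
    d=M.T@(np.array([x,y,z])-s['position'])/.04; o=s['orientation'][2]
    t=0 if yaw is None else -np.degrees((yaw-o+np.pi)%(2*np.pi)-np.pi)/5
    print("clock",round(s['clock'],2),"pos",s['position'].round(4),"yaw",round(o,3),"j6",s['joints'][5].round(2),"F",s['force'].round(1),"w",round(s['gripper_width'],4),"ff",round(s['finger_force'],1))
    print("  -> step x,y,z",d.round(2),"twist",round(t,2),"dist mm",round(np.linalg.norm(d)*40,1))
E
python3 -c "
from h import *
plan(.5,-.12,.27,.58)"
```

```text
clock 1.77 pos [0.2379 0.4658 0.2596] yaw 2.283 j6 0.34 F [ 1.  -0.2  0. ] w 0.0881 ff 0.0
  -> step x,y,z [-15.36  -4.62  -0.26] twist 19.52 dist mm 641.8
```

>>> carry_out --steps '[{"gripper": 1,"x": -15.3,"y": -4.6,"z": -0.3,"twist": 19.5},{"gripper": 1,"x": -15.3,"y": -4.6,"z": -0.3,"twist": 19.5},{"gripper": 1,"x": -15.3,"y": -4.6,"z": -0.3,"twist": 19.5},{"gripper": 1,"x": -15.3,"y": -4.6,"z": -0.3,"twist": 19.5},{"gripper": 1,"x": -15.3,"y": -4.6,"z": -0.3,"twist": 19.5}]'

```text
clock: 2.18
position: [0.324, 0.2761, 0.2639]
orientation: [3.141, -0.001, 1.658]
force: [1.1, -0.6, 0.4]
gripper_width: 0.0884
finger_force: 0.0
```

```bash
python3 -c "
from h import *
plan(.45,.1,.27,.58)"
```

```text
clock 2.18 pos [0.324  0.2761 0.2639] yaw 1.658 j6 0.56 F [ 1.1 -0.6  0.4] w 0.0884 ff 0.0
  -> step x,y,z [-4.66  2.75 -0.15] twist 12.36 dist mm 216.6
```

>>> carry_out --steps '[{"gripper": 1,"x": -4.7,"y": 2.8,"z": -0.2,"twist": 12.3},{"gripper": 1,"x": -4.7,"y": 2.8,"z": -0.2,"twist": 12.3},{"gripper": 1,"x": -4.7,"y": 2.8,"z": -0.2,"twist": 12.3},{"gripper": 1,"x": -4.7,"y": 2.8,"z": -0.2,"twist": 12.3},{"gripper": 1,"x": -4.7,"y": 2.8,"z": -0.2,"twist": 12.3}]'

```text
clock: 2.6
position: [0.4472, 0.1076, 0.2718]
orientation: [3.141, -0.001, 1.032]
force: [-0.1, 1.4, 0.1]
gripper_width: 0.0881
finger_force: 0.0
```

Run:
```python
from h import *
c=camera("wrist"); save("pics/w1.png",c); P=cloud(c)
for m in spotter.masks_of("wrist","nest_500")[:6]:
    g=m["region"]; print(round(m["p"],2),np.argwhere(g).mean(0)[::-1].round()*1.5,g.sum())
for s in spotter.spot_in("wrist","nest_500")[:6]: print(round(s["p"],2),np.round(s["point"],3))
plan(.5,-.12,.27,.58)
```

```text
0.93 [352.5 181.5] 4318
0.9 [393. 102.] 3834
0.67 [483.    7.5] 317
0.65 [430.5  36. ] 3205
0.88 [0.511 0.191 0.022]
0.68 [0.56  0.212 0.023]
clock 2.75 pos [0.4478 0.1072 0.2715] yaw 1.033 j6 0.72 F [ 0.  -0.2 -0.3] w 0.0886 ff 0.0
  -> step x,y,z [-4.21  4.03  0.04] twist 5.2 dist mm 233.1
```

View pics/w1.png

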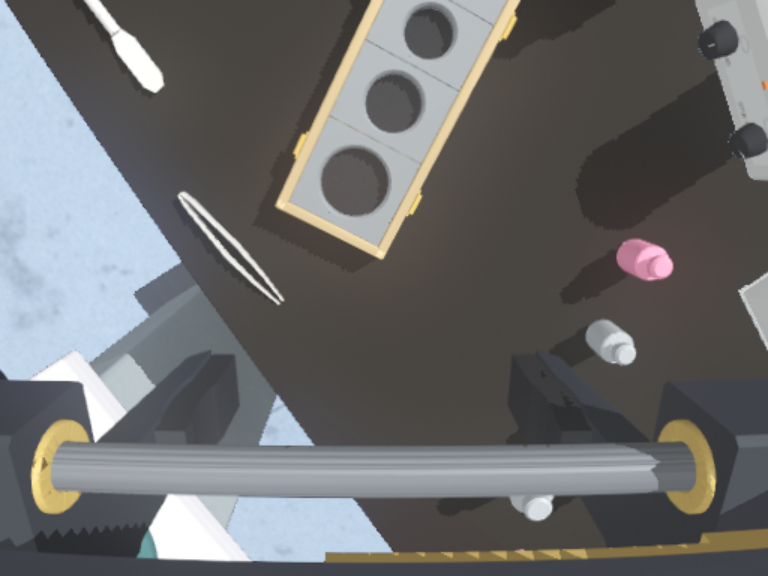

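The wrist view shows the wells at (354,181), (394,102) and (430,31), the smallest one being out of frame. The steel 200 is at (612,343), next to the pink look-alike.

```bash
cat >> h.py <<'E'
def ray(c,uv,z):
    n=cv2.undistortPoints(np.float64(uv).reshape(-1,1,2),c["mtx"],np.array(c["dist_coeffs"])).reshape(-1,2)
    d=np.c_[n,np.ones(len(n))]@c["T"][:3,:3].T; o=c["T"][:3,3]
    return o+d*((z-o[2])/d[:,2])[:,None]
def circ(p):
    A=np.c_[2*p,np.ones(len(p))]; s=np.linalg.lstsq(A,(p**2).sum(1),rcond=None)[0]
    return s[:2],np.sqrt(s[2]+s[:2]@s[:2])
E
python3 - <<'E'
from h import *
c=camera("wrist"); g=cv2.cvtColor(c["pixels"],cv2.COLOR_RGB2GRAY)
for u,v in [(354,181),(394,102),(430,31)]:
    u,v=int(u/1.5),int(v/1.5)
    _,m,_,_=cv2.floodFill(g.copy(),np.zeros((386,514),np.uint8),(u,v),255,(0),(0)) if 0 else (0,None,0,0)
    b=(g<115).astype(np.uint8); n,l=cv2.connectedComponents(b,connectivity=4)
    k=(l==l[v,u]).astype(np.uint8); ct=max(cv2.findContours(k,0,cv2.CHAIN_APPROX_NONE)[0],key=len).reshape(-1,2)
    ct=ct[ct[:,1]>2]
    cc,rr=circ(ray(c,ct,.019)[:,:2]); print(cc.round(4),"r",rr.round(4),k.sum())
plan(.40,-.18,.27,.58)
E
```

```text
[0.459  0.1558] r 0.0246 1586
[0.5126 0.1894] r 0.0198 1153
[0.5581 0.2181] r 0.0169 905
clock 2.8 pos [0.4468 0.1086 0.2712] yaw 1.036 j6 0.72 F [-0.5  1.   0.2] w 0.0883 ff 0.0
  -> step x,y,z [-6.8   2.67  0.03] twist 5.23 dist mm 292.4
```

>>> carry_out --steps '[{"gripper": 0.6,"x": -6.8,"y": 2.7,"z": 0,"twist": 5.4},{"gripper": 0.6,"x": -6.8,"y": 2.7,"z": 0,"twist": 5.4},{"gripper": 0.6,"x": -6.8,"y": 2.7,"z": 0,"twist": 5.4},{"gripper": 0.6,"x": -6.8,"y": 2.7,"z": 0,"twist": 5.4},{"gripper": 0.6,"x": -6.8,"y": 2.7,"z": 0,"twist": 5.4}]'

```text
clock: 3.22
position: [0.4136, -0.0958, 0.2713]
orientation: [3.142, -0.001, 0.568]
force: [1.1, 1.0, 0.4]
gripper_width: 0.0568
finger_force: 0.0
```

>>> carry_out --steps '[{"gripper": 0.6,"x": -2.1,"y": 1.3,"z": 0,"twist": 0},{"gripper": 0.6,"x": -2.1,"y": 1.3,"z": 0,"twist": 0},{"gripper": 0.6,"x": -2.1,"y": 1.3,"z": 0,"twist": 0}]'

```text
clock: 3.47
position: [0.3698, -0.1869, 0.2711]
orientation: [3.141, 0.001, 0.568]
force: [0.6, 0.6, -0.0]
gripper_width: 0.0525
finger_force: 0.0
```

Run:
```python
from h import *
c=camera("wrist"); save("pics/w2.png",c); P=cloud(c)
for m in spotter.masks_of("wrist","weight_500"):
    g=m["region"]; Q=P[g&(c["depth"]>0)]
    if len(Q)<10: continue
    zt=np.percentile(Q[:,2],95); t=Q[Q[:,2]>zt-.003]; cc=(t[:,:2].min(0)+t[:,:2].max(0))/2
    print(round(m["p"],2),np.argwhere(g).mean(0)[::-1].round()*1.5,"ztop",zt.round(3),cc.round(4),np.ptp(t[:,:2],axis=0).round(4),c["pixels"][g].mean(0).round())
print(P[100:110,250:260].mean((0,1)).round(3))
plan(.453,-.147,.10,.561)
```

```text
0.91 [391.5 117. ] ztop 0.063 [ 0.4546 -0.1481] [0.023  0.0229] [180. 186. 189.]
0.82 [612.   28.5] ztop 0.03 [ 0.5949 -0.2483] [0.0102 0.0112] [145. 150. 154.]
0.71 [408.  15.] ztop 0.048 [ 0.5194 -0.1189] [0.0117 0.0135] [192. 118.  45.]
0.67 [537.  250.5] ztop 0.038 [ 0.4343 -0.299 ] [0.0134 0.0129] [159. 163. 167.]
0.53 [465. 243.] ztop 0.038 [ 0.4076 -0.2485] [0.0128 0.0126] [203. 140. 164.]
[ 0.427 -0.158  0.004]
clock 3.57 pos [ 0.3707 -0.1857  0.2711] yaw 0.566 j6 0.48 F [0.4 0.2 0.5] w 0.0529 ff 0.0
  -> step x,y,z [2.26 0.29 4.28] twist 0.06 dist mm 193.8
```

View pics/w2.png

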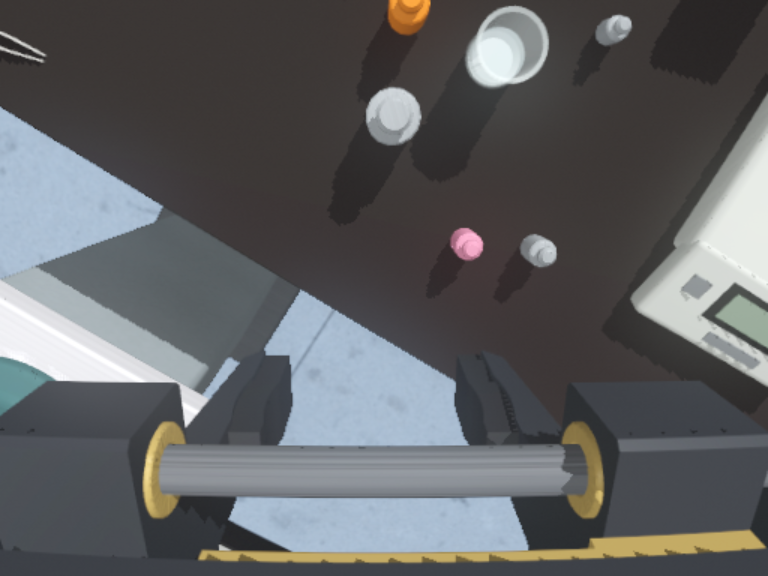

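The view shows the steel 500 at (392,117), 50 at (612,28) and 100 at (537,250). The beaker is at (507,47), the orange look-alike at (408,12) and the pink at (466,244).

>>> carry_out --steps '[{"gripper": 0.6,"x": 2.28,"y": 0.33,"z": 4,"twist": 0.1},{"gripper": 0.6,"x": 2.28,"y": 0.33,"z": 4,"twist": 0.1},{"gripper": 0.6,"x": 2.28,"y": 0.33,"z": 4,"twist": 0.1},{"gripper": 0.6,"x": 2.28,"y": 0.33,"z": 4,"twist": 0.1},{"gripper": 0.6,"x": 2.28,"y": 0.33,"z": 4,"twist": 0.1}]'

```text
clock: 3.98
position: [0.455, -0.1427, 0.1067]
orientation: [-3.136, 0.002, 0.563]
force: [0.1, -0.1, 0.2]
gripper_width: 0.0527
finger_force: 0.0
```

```bash
python3 -c "
from h import *
plan(.4546,-.1481,.034,.561)"
```

```text
clock 3.98 pos [ 0.455  -0.1427  0.1067] yaw 0.563 j6 0.65 F [ 0.1 -0.1  0.2] w 0.0527 ff 0.0
  -> step x,y,z [-0.08  0.12  1.82] twist 0.03 dist mm 72.9
```

>>> carry_out --steps '[{"gripper": 0.6,"x": 0,"y": 0,"z": 0.8,"twist": 0},{"gripper": 0.6,"x": 0,"y": 0,"z": 0.8,"twist": 0},{"gripper": 0.6,"x": 0,"y": 0,"z": 0.8,"twist": 0}]'

```text
clock: 4.23
position: [0.4541, -0.1444, 0.0775]
orientation: [-3.137, 0.003, 0.562]
force: [-0.7, -1.2, 0.3]
gripper_width: 0.053
finger_force: 0.0
```

```bash
python3 -c "
from h import *
plan(.4546,-.1481,.034,.561)"
```

```text
clock 4.23 pos [ 0.4541 -0.1444  0.0775] yaw 0.562 j6 0.65 F [-0.7 -1.2  0.3] w 0.053 ff 0.0
  -> step x,y,z [-0.03  0.09  1.09] twist 0.02 dist mm 43.7
```

>>> carry_out --steps '[{"gripper": 0.6,"x": -0.03,"y": 0.09,"z": 1.1,"twist": 0},{"gripper": 0.6,"x": -0.03,"y": 0.09,"z": 1.1,"twist": 0},{"gripper": 0.6,"x": -0.03,"y": 0.09,"z": 1.1,"twist": 0},{"gripper": 0,"x": -0.03,"y": 0.09,"z": 1.1,"twist": 0},{"gripper": 0,"x": -0.03,"y": 0.09,"z": 1.1,"twist": 0}]'

```text
clock: 4.65
position: [0.4576, -0.1511, 0.0376]
orientation: [3.14, -0.002, 0.559]
force: [-3.0, 3.8, 1.7]
gripper_width: 0.0417
finger_force: 1.8
```

>>> carry_out --steps '[{"gripper": 0,"x": 0,"y": 0,"z": 0,"twist": 0},{"gripper": 0,"x": 0,"y": 0,"z": 0,"twist": 0},{"gripper": 0,"x": 0,"y": 0,"z": 0,"twist": 0}]'

```text
clock: 4.9
position: [0.457, -0.1508, 0.0373]
orientation: [3.141, -0.002, 0.558]
force: [-2.3, 4.9, 6.6]
gripper_width: 0.0369
finger_force: 30.0
```

```bash
python3 -c "
from h import *
plan(.459,.1558,.12,.561)"
```

```text
clock 4.9 pos [ 0.457  -0.1508  0.0373] yaw 0.558 j6 0.64 F [-2.3  4.9  6.6] w 0.0369 ff 30.0
  -> step x,y,z [ 4.1  -6.47 -2.06] twist -0.03 dist mm 317.5
```

>>> carry_out --steps '[{"gripper": 0,"x": 0,"y": 0,"z": -1,"twist": 0},{"gripper": 0,"x": 0,"y": 0,"z": -2.06,"twist": 0},{"gripper": 0,"x": 0.8,"y": -1.2,"z": -2.06,"twist": 0},{"gripper": 0,"x": 1.4,"y": -2.2,"z": -2.06,"twist": 0},{"gripper": 0,"x": 2,"y": -3.1,"z": -2.06,"twist": 0}]'

```text
clock: 5.32
position: [0.4589, -0.0257, 0.1198]
orientation: [3.139, -0.004, 0.555]
force: [0.5, -0.3, -6.4]
gripper_width: 0.0369
finger_force: 30.0
```

>>> carry_out --steps '[{"gripper": 0,"x": 2.1,"y": -3.37,"z": 0,"twist": 0},{"gripper": 0,"x": 2.1,"y": -3.37,"z": 0,"twist": 0},{"gripper": 0,"x": 2.1,"y": -3.37,"z": 0,"twist": 0},{"gripper": 0,"x": 2.1,"y": -3.37,"z": 0,"twist": 0},{"gripper": 0,"x": 2.1,"y": -3.37,"z": 0,"twist": 0}]'

```text
clock: 5.73
position: [0.458, 0.138, 0.1188]
orientation: [-3.14, -0.004, 0.563]
force: [0.3, -0.6, -4.8]
gripper_width: 0.037
finger_force: 30.0
```

```bash
python3 -c "
from h import *
plan(.459,.1558,.065,.561)"
```

```text
clock 5.73 pos [0.458  0.138  0.1188] yaw 0.563 j6 1.24 F [ 0.3 -0.6 -4.8] w 0.037 ff 30.0
  -> step x,y,z [ 0.25 -0.36  1.35] twist 0.03 dist mm 56.6
```

>>> carry_out --steps '[{"gripper": 0,"x": 0.25,"y": -0.36,"z": 0.5,"twist": 0},{"gripper": 0,"x": 0.25,"y": -0.36,"z": 1.2,"twist": 0},{"gripper": 0,"x": 0.25,"y": -0.36,"z": 1.2,"twist": 0},{"gripper": 0,"x": 0.25,"y": -0.36,"z": 1.2,"twist": 0}]'

```text
clock: 6.07
position: [0.4567, 0.1494, 0.0684]
orientation: [-3.141, 0.004, 0.559]
force: [1.1, 0.5, -5.3]
gripper_width: 0.0369
finger_force: 30.0
```

Run:
```python
from h import *
c=camera("wrist"); save("pics/w3.png",c)
plan(.459,.1558,.048,.561)
```

```text
clock 6.12 pos [0.4582 0.1496 0.0697] yaw 0.559 j6 1.28 F [ 1.3  0.1 -4.9] w 0.0368 ff 30.0
  -> step x,y,z [ 0.1  -0.12  0.54] twist -0.03 dist mm 22.5
```

View pics/w3.png

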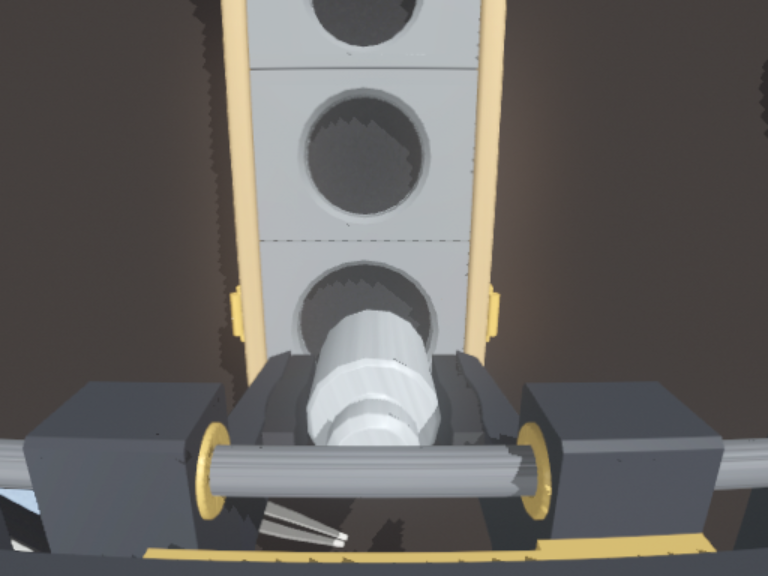

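The 500 hangs upright in the fingers and its base is just short of the largest well, whose mouth is centred near (366,325). A shift of about 6 mm is needed.

>>> carry_out --steps '[{"gripper": 0,"x": 0.1,"y": -0.12,"z": 0,"twist": 0},{"gripper": 0,"x": 0.1,"y": -0.12,"z": 0,"twist": 0},{"gripper": 0,"x": 0.1,"y": -0.12,"z": 0,"twist": 0}]'

```text
clock: 6.37
position: [0.461, 0.1567, 0.0711]
orientation: [3.141, -0.003, 0.559]
force: [0.1, -0.4, -4.2]
gripper_width: 0.0372
finger_force: 30.0
```

Run:
```python
from h import *
c=camera("wrist"); g=cv2.cvtColor(c["pixels"],cv2.COLOR_RGB2GRAY)
for u,v in [(365,155),(366,300)]:
    u,v=int(u/1.5),int(v/1.5)
    b=(g<125).astype(np.uint8); n,l=cv2.connectedComponents(b,connectivity=4)
    k=(l==l[v,u]).astype(np.uint8); ct=max(cv2.findContours(k,0,cv2.CHAIN_APPROX_NONE)[0],key=len).reshape(-1,2)
    if v>180: ct=ct[ct[:,1]<205]
    cc,rr=circ(ray(c,ct,.018)[:,:2]); print(cc.round(4),"r",rr.round(4),k.sum())
plan(.459,.1558,.048,.561)
```

```text
[0.5134 0.1897] r 0.0202 4649
[0.526 0.193] r 0.1067 137678
clock 6.42 pos [0.4607 0.1565 0.0708] yaw 0.559 j6 1.29 F [-0.2 -0.  -5.2] w 0.037 ff 30.0
  -> step x,y,z [-0.05 -0.01  0.57] twist -0.03 dist mm 22.9
```

>>> carry_out --steps '[{"gripper": 0,"x": -0.04,"y": 0,"z": 0.25,"twist": 0},{"gripper": 0,"x": -0.04,"y": 0,"z": 0.45,"twist": 0},{"gripper": 0,"x": -0.04,"y": 0,"z": 0.5,"twist": 0},{"gripper": 0,"x": -0.04,"y": 0,"z": 0.5,"twist": 0},{"gripper": 0,"x": -0.04,"y": 0,"z": 0.5,"twist": 0}]'

```text
clock: 6.83
position: [0.4578, 0.1554, 0.0488]
orientation: [-3.141, 0.001, 0.559]
force: [1.2, 0.4, -5.4]
gripper_width: 0.0365
finger_force: 30.0
```

Force is still the full weight (-5), so I'll creep down.

>>> carry_out --steps '[{"gripper": 0,"x": 0,"y": 0,"z": 0.04,"twist": 0},{"gripper": 0,"x": 0,"y": 0,"z": 0.04,"twist": 0},{"gripper": 0,"x": 0,"y": 0,"z": 0.04,"twist": 0}]'

```text
clock: 7.08
position: [0.4582, 0.1556, 0.0483]
orientation: [-3.142, 0.0, 0.559]
force: [-2.6, -0.9, 3.6]
gripper_width: 0.037
finger_force: 30.0
```

>>> carry_out --steps '[{"gripper": 0.6,"x": 0,"y": 0,"z": 0,"twist": 0},{"gripper": 0.6,"x": 0,"y": 0,"z": 0,"twist": 0},{"gripper": 0.6,"x": 0,"y": 0,"z": 0,"twist": 0},{"gripper": 0.6,"x": 0,"y": 0,"z": 0,"twist": 0},{"gripper": 0.6,"x": 0,"y": 0,"z": -1,"twist": 0}]'

```text
clock: 7.5
position: [0.4523, 0.1539, 0.0813]
orientation: [-3.137, 0.014, 0.559]
force: [-0.9, -0.7, -0.4]
gripper_width: 0.0529
finger_force: 0.0
```

>>> carry_out --steps '[{"gripper": 0.6,"x": 0,"y": 0,"z": -2,"twist": 0},{"gripper": 0.6,"x": -1,"y": 0,"z": -4,"twist": 0},{"gripper": 0.6,"x": -1,"y": 1,"z": -4,"twist": 0},{"gripper": 0.6,"x": -1,"y": 1,"z": -4,"twist": 0},{"gripper": 0.6,"x": -1,"y": 1,"z": -4,"twist": 0}]'

```text
clock: 7.92
position: [0.4488, 0.0992, 0.255]
orientation: [3.136, -0.01, 0.558]
force: [1.3, 0.8, 0.3]
gripper_width: 0.0528
finger_force: 0.0
```

```bash
cat >> h.py <<'E'
def tops(c,P):
    for m in spotter.masks_of("wrist","weight_500"):
        g=m["region"]; Q=P[g&(c["depth"]>0)]
        if len(Q)<10: continue
        zt=np.percentile(Q[:,2],95); t=Q[Q[:,2]>zt-.003]; cc=(t[:,:2].min(0)+t[:,:2].max(0))/2
        print(round(m["p"],2),np.argwhere(g).mean(0)[::-1].round()*1.5,"ztop",zt.round(3),cc.round(4),np.ptp(t[:,:2],axis=0).round(4),c["pixels"][g].mean(0).round())
E
python3 - <<'E'
from h import *
c=camera("wrist"); save("pics/w4.png",c); tops(c,cloud(c))
plan(.571,-.065,.12,.561)
E
```

```text
0.89 [655.5 316.5] ztop 0.048 [ 0.5232 -0.1159] [0.0169 0.0161] [224. 148.  63.]
0.77 [637.5 126. ] ztop 0.048 [ 0.6257 -0.012 ] [0.0172 0.0165] [216. 153. 179.]
0.74 [646.5 225. ] ztop 0.048 [ 0.5741 -0.0637] [0.0171 0.0176] [175. 180. 183.]
0.66 [307.5 204. ] ztop 0.074 [0.4568 0.1558] [0.0232 0.0232] [206. 212. 215.]
clock 8.02 pos [0.4474 0.1001 0.2509] yaw 0.557 j6 1.18 F [-0.   0.2  0.2] w 0.0527 ff 0.0
  -> step x,y,z [0.42 5.13 3.29] twist -0.05 dist mm 244.3
```

View pics/w4.png

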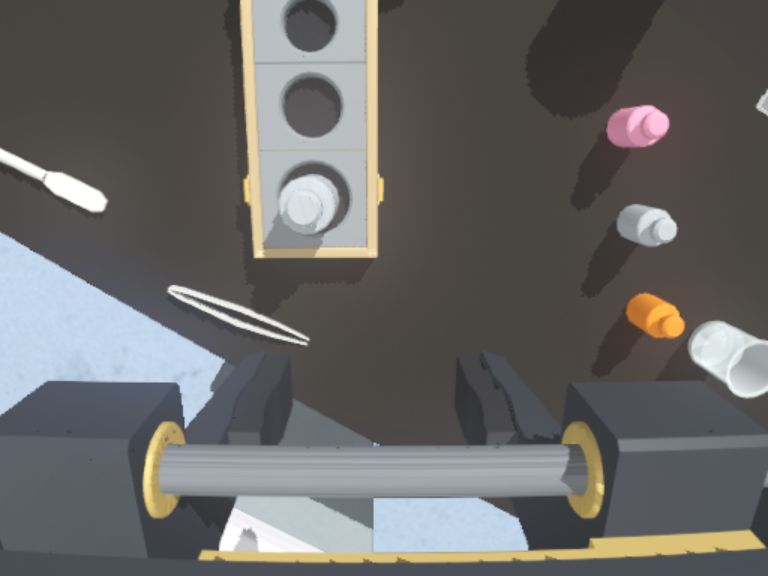

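The 500 stands in the largest well, with its top at (305,204). The steel 200 is at (647,225), between the pink (638,126) and orange (656,316) look-alikes.

>>> carry_out --steps '[{"gripper": 0.5,"x": 0.5,"y": 5.14,"z": 3,"twist": 0},{"gripper": 0.5,"x": 0.5,"y": 5.14,"z": 3,"twist": 0},{"gripper": 0.5,"x": 0.5,"y": 5.14,"z": 3,"twist": 0},{"gripper": 0.5,"x": 0.5,"y": 5.14,"z": 3,"twist": 0},{"gripper": 0.5,"x": 0.5,"y": 5.14,"z": 3,"twist": 0}]'

```text
clock: 8.43
position: [0.5545, -0.0426, 0.1392]
orientation: [-3.139, 0.003, 0.559]
force: [0.6, -0.2, -0.0]
gripper_width: 0.0441
finger_force: 0.0
```

```bash
python3 -c "
from h import *
plan(.5741,-.0637,.08,.561)"
```

```text
clock 8.43 pos [ 0.5545 -0.0426  0.1392] yaw 0.559 j6 0.89 F [ 0.6 -0.2 -0. ] w 0.0441 ff 0.0
  -> step x,y,z [0.14 0.71 1.48] twist -0.02 dist mm 65.8
```

>>> carry_out --steps '[{"gripper": 0.5,"x": 0.14,"y": 0.71,"z": 0.5,"twist": 0},{"gripper": 0.5,"x": 0.14,"y": 0.71,"z": 1.4,"twist": 0},{"gripper": 0.5,"x": 0.14,"y": 0.71,"z": 1.4,"twist": 0},{"gripper": 0.5,"x": 0.14,"y": 0.71,"z": 1.4,"twist": 0},{"gripper": 0.5,"x": 0.14,"y": 0.71,"z": 1.4,"twist": 0}]'

```text
clock: 8.85
position: [0.574, -0.0624, 0.086]
orientation: [-3.139, 0.002, 0.559]
force: [0.9, -0.3, 0.6]
gripper_width: 0.0442
finger_force: 0.0
```

```bash
python3 -c "
from h import *
plan(.5741,-.0637,.034,.561)"
```

```text
clock 8.85 pos [ 0.574  -0.0624  0.086 ] yaw 0.559 j6 0.86 F [ 0.9 -0.3  0.6] w 0.0442 ff 0.0
  -> step x,y,z [-0.01  0.03  1.3 ] twist -0.02 dist mm 52.0
```

>>> carry_out --steps '[{"gripper": 0.5,"x": 0,"y": 0.03,"z": 0.8,"twist": 0},{"gripper": 0.5,"x": 0,"y": 0.03,"z": 1.3,"twist": 0},{"gripper": 0.5,"x": 0,"y": 0.03,"z": 1.3,"twist": 0},{"gripper": 0.5,"x": 0,"y": 0.03,"z": 1.3,"twist": 0}]'

```text
clock: 9.18
position: [0.5756, -0.0635, 0.036]
orientation: [-3.141, 0.0, 0.56]
force: [0.4, 0.2, -0.0]
gripper_width: 0.0439
finger_force: 0.0
```

>>> carry_out --steps '[{"gripper": 0,"x": 0,"y": 0,"z": 0,"twist": 0},{"gripper": 0,"x": 0,"y": 0,"z": 0,"twist": 0},{"gripper": 0,"x": 0,"y": 0,"z": 0,"twist": 0},{"gripper": 0,"x": 0,"y": 0,"z": 0,"twist": 0},{"gripper": 0,"x": 0,"y": 0,"z": 0,"twist": 0}]'

```text
clock: 9.6
position: [0.5774, -0.0643, 0.0376]
orientation: [3.14, -0.003, 0.559]
force: [-1.3, 2.4, 7.1]
gripper_width: 0.0267
finger_force: 30.0
```

```bash
python3 -c "
from h import *
plan(.5134,.1897,.12,.561)"
```

```text
clock 9.6 pos [ 0.5774 -0.0643  0.0376] yaw 0.559 j6 0.86 F [-1.3  2.4  7.1] w 0.0267 ff 30.0
  -> step x,y,z [ 2.02 -6.23 -2.07] twist -0.03 dist mm 274.6
```

>>> carry_out --steps '[{"gripper": 0,"x": 0,"y": 0,"z": -1,"twist": 0},{"gripper": 0,"x": 0,"y": 0,"z": -2.07,"twist": 0},{"gripper": 0,"x": 0.3,"y": -1,"z": -2.07,"twist": 0},{"gripper": 0,"x": 0.6,"y": -2,"z": -2.07,"twist": 0},{"gripper": 0,"x": 1,"y": -3,"z": -2.07,"twist": 0}]'

```text
clock: 10.02
position: [0.5465, 0.0573, 0.1198]
orientation: [3.14, -0.002, 0.556]
force: [0.5, 0.1, -3.0]
gripper_width: 0.0267
finger_force: 30.0
```

>>> carry_out --steps '[{"gripper": 0,"x": 0.4,"y": -1,"z": 0,"twist": 0},{"gripper": 0,"x": 0.7,"y": -2,"z": 0,"twist": 0},{"gripper": 0,"x": 1.02,"y": -3.23,"z": 0,"twist": 0},{"gripper": 0,"x": 1.02,"y": -3.23,"z": 0,"twist": 0},{"gripper": 0,"x": 1.02,"y": -3.23,"z": 0,"twist": 0}]'

```text
clock: 10.43
position: [0.5113, 0.1908, 0.1183]
orientation: [-3.141, -0.0, 0.563]
force: [-0.1, 0.7, -1.1]
gripper_width: 0.0267
finger_force: 30.0
```

```bash
python3 -c "
from h import *
plan(.5145,.1903,.065,.561)"
```

```text
clock 10.43 pos [0.5113 0.1908 0.1183] yaw 0.563 j6 1.32 F [-0.1  0.7 -1.1] w 0.0267 ff 30.0
  -> step x,y,z [0.06 0.05 1.33] twist 0.03 dist mm 53.4
```

>>> carry_out --steps '[{"gripper": 0,"x": 0.06,"y": 0.05,"z": 0.7,"twist": 0},{"gripper": 0,"x": 0.06,"y": 0.05,"z": 1.25,"twist": 0},{"gripper": 0,"x": 0.06,"y": 0.05,"z": 1.25,"twist": 0},{"gripper": 0,"x": 0.06,"y": 0.05,"z": 1.25,"twist": 0},{"gripper": 0,"x": 0.06,"y": 0.05,"z": 1.25,"twist": 0}]'

```text
clock: 10.85
position: [0.5163, 0.1869, 0.0688]
orientation: [3.141, -0.001, 0.558]
force: [0.5, 0.7, -2.9]
gripper_width: 0.0271
finger_force: 30.0
```

Run:
```python
from h import *
c=camera("wrist"); save("pics/w5.png",c)
plan(.5145,.1903,.0496,.561)
```

```text
clock 10.9 pos [0.5169 0.1872 0.0694] yaw 0.558 j6 1.32 F [-0.2 -0.3 -1.7] w 0.0266 ff 30.0
  -> step x,y,z [-0.01 -0.1   0.5 ] twist -0.04 dist mm 20.2
```

View pics/w5.png

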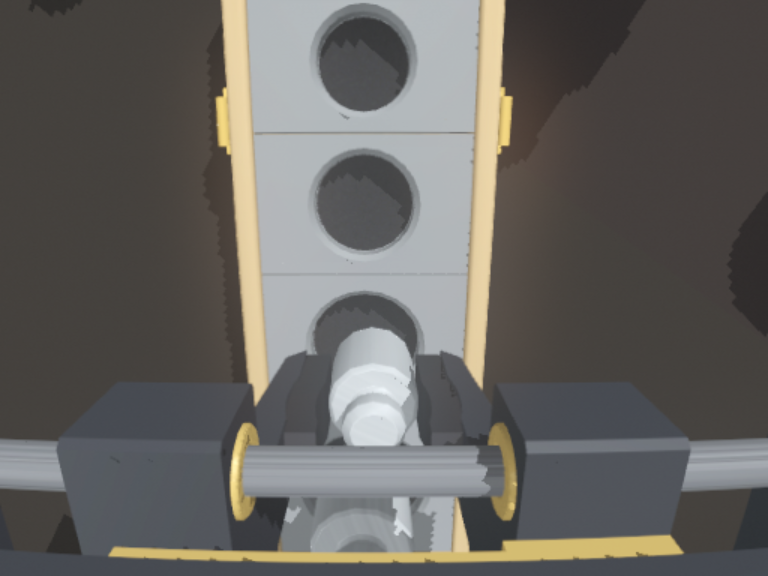

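The 200 is upright over its well, about 3 mm right of the well's centre. The two remaining wells show at (364,65) and (365,203).

>>> carry_out --steps '[{"gripper": 0,"x": 0,"y": -0.1,"z": 0.2,"twist": 0},{"gripper": 0,"x": 0,"y": -0.1,"z": 0.4,"twist": 0},{"gripper": 0,"x": 0,"y": -0.1,"z": 0.45,"twist": 0},{"gripper": 0,"x": 0,"y": -0.1,"z": 0.45,"twist": 0},{"gripper": 0,"x": 0,"y": -0.1,"z": 0.45,"twist": 0}]'

```text
clock: 11.32
position: [0.5131, 0.191, 0.0497]
orientation: [-3.141, 0.001, 0.559]
force: [0.5, -0.6, -1.3]
gripper_width: 0.0271
finger_force: 30.0
```

```bash
cat >> h.py <<'E'
def wells(c,uvs,th=125):
    g=cv2.cvtColor(c["pixels"],cv2.COLOR_RGB2GRAY); n,l=cv2.connectedComponents((g<th).astype(np.uint8),connectivity=4)
    for u,v in uvs:
        k=(l==l[v,u]).astype(np.uint8); ct=max(cv2.findContours(k,0,cv2.CHAIN_APPROX_NONE)[0],key=len).reshape(-1,2)
        cc,rr=circ(ray(c,ct,.018)[:,:2]); print("well",cc.round(4),"r",rr.round(4))
E
python3 - <<'E'
from h import *
c=camera("wrist"); wells(c,[(243,37),(243,130)])
plan(.5145,.1903,.0486,.561)
E
```

```text
well [0.599  0.2432] r 0.0156
well [0.5596 0.2184] r 0.0174
clock 11.37 pos [0.5134 0.1911 0.05  ] yaw 0.559 j6 1.32 F [-0.6  0.3 -1.9] w 0.0265 ff 30.0
  -> step x,y,z [0.01 0.03 0.04] twist -0.02 dist mm 1.9
```

>>> carry_out --steps '[{"gripper": 0,"x": 0,"y": 0,"z": 0.05,"twist": 0},{"gripper": 0,"x": 0,"y": 0,"z": 0.05,"twist": 0},{"gripper": 0,"x": 0,"y": 0,"z": 0.05,"twist": 0}]'

```text
clock: 11.62
position: [0.514, 0.1913, 0.0486]
orientation: [3.141, -0.001, 0.559]
force: [-0.8, 0.1, 0.3]
gripper_width: 0.0268
finger_force: 30.0
```

Force has risen from about -2 to 0, so it's just touching. One more small push, then release.

>>> carry_out --steps '[{"gripper": 0,"x": 0,"y": 0,"z": 0.03,"twist": 0},{"gripper": 0,"x": 0,"y": 0,"z": 0.03,"twist": 0}]'

```text
clock: 11.78
position: [0.5142, 0.1914, 0.0485]
orientation: [3.141, -0.001, 0.559]
force: [-4.2, -0.3, 9.2]
gripper_width: 0.0268
finger_force: 30.0
```

>>> carry_out --steps '[{"gripper": 0.5,"x": 0,"y": 0,"z": 0,"twist": 0},{"gripper": 0.5,"x": 0,"y": 0,"z": 0,"twist": 0},{"gripper": 0.5,"x": 0,"y": 0,"z": 0,"twist": 0},{"gripper": 0.5,"x": 0,"y": 0,"z": 0,"twist": 0},{"gripper": 0.5,"x": 0,"y": 0,"z": -1,"twist": 0}]'

```text
clock: 12.2
position: [0.507, 0.1889, 0.0793]
orientation: [-3.138, 0.016, 0.559]
force: [-0.5, -0.2, -1.0]
gripper_width: 0.044
finger_force: 0.0
```

Run:
```python
from h import *
plan(.36,-.27,.25,1.2)
```

```text
clock 12.2 pos [0.507  0.1889 0.0793] yaw 0.559 j6 1.32 F [-0.5 -0.2 -1. ] w 0.044 ff 0.0
  -> step x,y,z [-9.27  7.76 -4.15] twist -7.35 dist mm 511.3
```

>>> carry_out --steps '[{"gripper": 0.4,"x": 0,"y": 0,"z": -1.2,"twist": 0},{"gripper": 0.4,"x": -2,"y": 1,"z": -4,"twist": 0},{"gripper": 0.4,"x": -9,"y": 7.2,"z": -4,"twist": 0},{"gripper": 0.4,"x": -9,"y": 7.2,"z": -4,"twist": 0},{"gripper": 0.4,"x": -9,"y": 7.2,"z": -4,"twist": 0}]'

```text
clock: 12.62
position: [0.4608, 0.0524, 0.1867]
orientation: [3.141, -0.001, 0.561]
force: [1.5, -0.5, -0.4]
gripper_width: 0.0354
finger_force: 0.0
```

Run:
```python
from h import *
plan(.38,-.24,.25,.561)
c=camera("wrist"); tops(c,cloud(c))
```

```text
clock 12.62 pos [0.4608 0.0524 0.1867] yaw 0.561 j6 1.07 F [ 1.5 -0.5 -0.4] w 0.0354 ff 0.0
  -> step x,y,z [-5.6   5.12 -1.58] twist -0.0 dist mm 309.9
0.89 [210. 186.] ztop 0.074 [0.4568 0.1555] [0.0234 0.0231] [197. 203. 206.]
0.76 [727.5 523.5] ztop 0.024 [ 0.4325 -0.2918] [0.0164 0.0086] [152. 157. 161.]
0.71 [205.5  63. ] ztop 0.06 [0.5111 0.1904] [0.0175 0.0177] [185. 191. 194.]
0.66 [648. 327.] ztop 0.048 [ 0.5226 -0.1165] [0.0171 0.0171] [224. 148.  61.]
0.66 [627.  90.] ztop 0.048 [ 0.6257 -0.012 ] [0.017  0.0173] [217. 154. 180.]
```

>>> carry_out --steps '[{"gripper": 0.4,"x": -5.6,"y": 5.1,"z": -1.6,"twist": 0},{"gripper": 0.4,"x": -5.6,"y": 5.1,"z": -1.6,"twist": 0},{"gripper": 0.4,"x": -5.6,"y": 5.1,"z": -1.6,"twist": 0},{"gripper": 0.4,"x": -5.6,"y": 5.1,"z": -1.6,"twist": 0},{"gripper": 0.4,"x": -5.6,"y": 5.1,"z": -1.6,"twist": 0}]'

```text
clock: 13.13
position: [0.4058, -0.1438, 0.2289]
orientation: [3.142, -0.001, 0.56]
force: [0.2, -0.8, -0.0]
gripper_width: 0.0356
finger_force: 0.0
```

Run:
```python
from h import *
c=camera("wrist"); P=cloud(c); tops(c,P)
Q=P[(P[...,1]<-.33)&(P[...,0]<.7)&(P[...,2]>.01)&(c["depth"]>.2)]
for a in np.arange(-.36,-.5,-.02):
    q=Q[abs(Q[:,1]-a)<.01]
    if len(q): print(round(a,2),"x",q[:,0].min().round(3),"zmax",q[:,2].max().round(3))
plan(.4343,-.299,.085,.561)
```

```text
0.85 [496.5 327. ] ztop 0.038 [ 0.4071 -0.2479] [0.0131 0.0114] [234. 172. 200.]
0.75 [573. 333.] ztop 0.038 [ 0.434  -0.2986] [0.0131 0.0119] [184. 189. 193.]
0.59 [657.  100.5] ztop 0.03 [ 0.5943 -0.2476] [0.0102 0.0101] [166. 172. 175.]
0.59 [436.5  79.5] ztop 0.049 [ 0.522  -0.1168] [0.0172 0.0168] [231. 159.  66.]
-0.38 x 0.455 zmax 0.047
-0.4 x 0.439 zmax 0.048
-0.42 x 0.441 zmax 0.046
-0.44 x 0.442 zmax 0.042
-0.46 x 0.444 zmax 0.038
-0.48 x 0.445 zmax 0.033
clock 13.23 pos [ 0.4061 -0.1476  0.2302] yaw 0.552 j6 0.61 F [0.1 1.3 1.4] w 0.035 ff 0.0
  -> step x,y,z [-1.38  3.58  3.64] twist -0.11 dist mm 211.6
```

>>> carry_out --steps '[{"gripper": 0.4,"x": -1.38,"y": 3.58,"z": 1,"twist": 0},{"gripper": 0.4,"x": -1.38,"y": 3.58,"z": 2,"twist": 0},{"gripper": 0.4,"x": -1.38,"y": 3.58,"z": 3,"twist": 0},{"gripper": 0.4,"x": -1.38,"y": 3.58,"z": 3.5,"twist": 0},{"gripper": 0.4,"x": -1.38,"y": 3.58,"z": 3.5,"twist": 0}]'

```text
clock: 13.65
position: [0.4358, -0.2898, 0.0941]
orientation: [3.14, -0.001, 0.559]
force: [1.3, 0.9, -0.2]
gripper_width: 0.0351
finger_force: 0.0
```

>>> carry_out --steps '[{"gripper": 0.4,"x": 0,"y": 0,"z": 0,"twist": 0},{"gripper": 0.4,"x": 0,"y": 0,"z": 0,"twist": 0}]'

```text
clock: 13.82
position: [0.433, -0.2873, 0.0916]
orientation: [-3.133, 0.003, 0.558]
force: [0.2, -0.5, 0.1]
gripper_width: 0.0355
finger_force: 0.0
```

Run:
```python
from h import *
plan(.434,-.2988,.031,.561)
```

```text
clock 13.82 pos [ 0.433  -0.2873  0.0916] yaw 0.558 j6 0.38 F [ 0.2 -0.5  0.1] w 0.0355 ff 0.0
  -> step x,y,z [-0.13  0.27  1.51] twist -0.04 dist mm 61.7
```

>>> carry_out --steps '[{"gripper": 0.4,"x": -0.13,"y": 0.27,"z": 0,"twist": 0},{"gripper": 0.4,"x": -0.13,"y": 0.27,"z": 0.5,"twist": 0},{"gripper": 0.4,"x": -0.13,"y": 0.27,"z": 0.5,"twist": 0},{"gripper": 0.4,"x": -0.13,"y": 0.27,"z": 0.5,"twist": 0},{"gripper": 0.4,"x": -0.13,"y": 0.27,"z": 0.5,"twist": 0}]'

```text
clock: 14.23
position: [0.4368, -0.3012, 0.0776]
orientation: [3.139, -0.001, 0.56]
force: [0.8, -1.0, 0.3]
gripper_width: 0.035
finger_force: 0.0
```

Run:
```python
from h import *
plan(.434,-.2988,.031,.561)
```

```text
clock 14.23 pos [ 0.4368 -0.3012  0.0776] yaw 0.56 j6 0.36 F [ 0.8 -1.   0.3] w 0.035 ff 0.0
  -> step x,y,z [-0.03 -0.09  1.17] twist -0.02 dist mm 46.8
```

>>> carry_out --steps '[{"gripper": 0.4,"x": -0.02,"y": -0.07,"z": 0.6,"twist": 0},{"gripper": 0.4,"x": -0.02,"y": -0.07,"z": 1.1,"twist": 0},{"gripper": 0.4,"x": -0.02,"y": -0.07,"z": 1.15,"twist": 0},{"gripper": 0.4,"x": -0.02,"y": -0.07,"z": 1.15,"twist": 0},{"gripper": 0.4,"x": -0.02,"y": -0.07,"z": 1.15,"twist": 0}]'

```text
clock: 14.65
position: [0.4345, -0.2996, 0.031]
orientation: [3.14, -0.001, 0.559]
force: [0.8, 0.3, 0.1]
gripper_width: 0.0354
finger_force: 0.0
```

Run:
```python
from h import *
plan(.434,-.2988,.031,.561)
```

```text
clock 14.65 pos [ 0.4345 -0.2996  0.031 ] yaw 0.559 j6 0.36 F [0.8 0.3 0.1] w 0.0354 ff 0.0
  -> step x,y,z [ 0.   -0.02 -0.  ] twist -0.02 dist mm 1.0
```

>>> carry_out --steps '[{"gripper": 0,"x": 0,"y": 0,"z": 0,"twist": 0},{"gripper": 0,"x": 0,"y": 0,"z": 0,"twist": 0},{"gripper": 0,"x": 0,"y": 0,"z": 0,"twist": 0},{"gripper": 0,"x": 0,"y": 0,"z": 0,"twist": 0}]'

```text
clock: 14.98
position: [0.4347, -0.3, 0.0309]
orientation: [3.139, -0.001, 0.559]
force: [0.5, 0.5, 5.3]
gripper_width: 0.0207
finger_force: 30.0
```

>>> carry_out --steps '[{"gripper": 0,"x": 0,"y": 0,"z": 0,"twist": 0},{"gripper": 0,"x": 0,"y": 0,"z": -0.3,"twist": 0},{"gripper": 0,"x": 0,"y": 0,"z": -1.2,"twist": 0},{"gripper": 0,"x": 0,"y": 0,"z": -2.3,"twist": 0},{"gripper": 0,"x": 0,"y": 0,"z": -2.3,"twist": 0}]'

```text
clock: 15.4
position: [0.4375, -0.3022, 0.1294]
orientation: [3.13, -0.004, 0.559]
force: [2.3, -0.5, 0.7]
gripper_width: 0.021
finger_force: 30.0
```

Run:
```python
from h import *
plan(.559,.2184,.12,.561)
```

```text
clock 15.4 pos [ 0.4375 -0.3022  0.1294] yaw 0.559 j6 0.36 F [ 2.3 -0.5  0.7] w 0.021 ff 30.0
  -> step x,y,z [ 9.47 -9.43  0.17] twist -0.03 dist mm 534.7
```

>>> carry_out --steps '[{"gripper": 0,"x": 9.4,"y": -9.4,"z": 0,"twist": 0},{"gripper": 0,"x": 9.4,"y": -9.4,"z": 0,"twist": 0},{"gripper": 0,"x": 9.4,"y": -9.4,"z": 0,"twist": 0},{"gripper": 0,"x": 9.4,"y": -9.4,"z": 0,"twist": 0},{"gripper": 0,"x": 9.4,"y": -9.4,"z": 0,"twist": 0}]'

```text
clock: 15.82
position: [0.4801, -0.0945, 0.1219]
orientation: [3.141, -0.0, 0.558]
force: [1.1, 0.7, -1.3]
gripper_width: 0.0207
finger_force: 30.0
```

>>> carry_out --steps '[{"gripper": 0,"x": 6,"y": -6,"z": 0,"twist": 0},{"gripper": 0,"x": 6,"y": -6,"z": 0,"twist": 0},{"gripper": 0,"x": 6,"y": -6,"z": 0,"twist": 0},{"gripper": 0,"x": 6,"y": -6,"z": 0,"twist": 0},{"gripper": 0,"x": 6,"y": -6,"z": 0,"twist": 0}]'

```text
clock: 16.23
position: [0.5269, 0.1089, 0.1218]
orientation: [3.141, 0.0, 0.559]
force: [1.1, -0.0, -1.6]
gripper_width: 0.0203
finger_force: 30.0
```

Run:
```python
from h import *
plan(.559,.2184,.12,.561)
```

```text
clock 16.23 pos [0.5269 0.1089 0.1218] yaw 0.559 j6 1.17 F [ 1.1 -0.  -1.6] w 0.0203 ff 30.0
  -> step x,y,z [ 2.13 -1.9   0.04] twist -0.02 dist mm 114.2
```

>>> carry_out --steps '[{"gripper": 0,"x": 2.1,"y": -1.9,"z": 0,"twist": 0},{"gripper": 0,"x": 2.1,"y": -1.9,"z": 0,"twist": 0},{"gripper": 0,"x": 2.1,"y": -1.9,"z": 0,"twist": 0},{"gripper": 0,"x": 2.1,"y": -1.9,"z": 1,"twist": 0},{"gripper": 0,"x": 2.1,"y": -1.9,"z": 1.4,"twist": 0}]'

```text
clock: 16.65
position: [0.5576, 0.2179, 0.0637]
orientation: [-3.141, 0.001, 0.562]
force: [-1.6, -0.5, -3.2]
gripper_width: 0.0207
finger_force: 30.0
```

>>> carry_out --steps '[{"gripper": 0,"x": 0,"y": 0,"z": 0,"twist": 0},{"gripper": 0,"x": 0,"y": 0,"z": 0,"twist": 0}]'

```text
clock: 16.82
position: [0.5566, 0.2154, 0.0642]
orientation: [-3.141, 0.004, 0.559]
force: [0.5, -0.1, -1.1]
gripper_width: 0.0211
finger_force: 30.0
```

Run:
```python
from h import *
c=camera("wrist"); save("pics/w6.png",c)
plan(.559,.2184,.044,.561)
```

```text
clock 16.87 pos [0.558  0.2156 0.0658] yaw 0.559 j6 1.34 F [ 0.2 -0.5 -0.6] w 0.0211 ff 30.0
  -> step x,y,z [ 0.06 -0.05  0.54] twist -0.03 dist mm 22.0
```

View pics/w6.png

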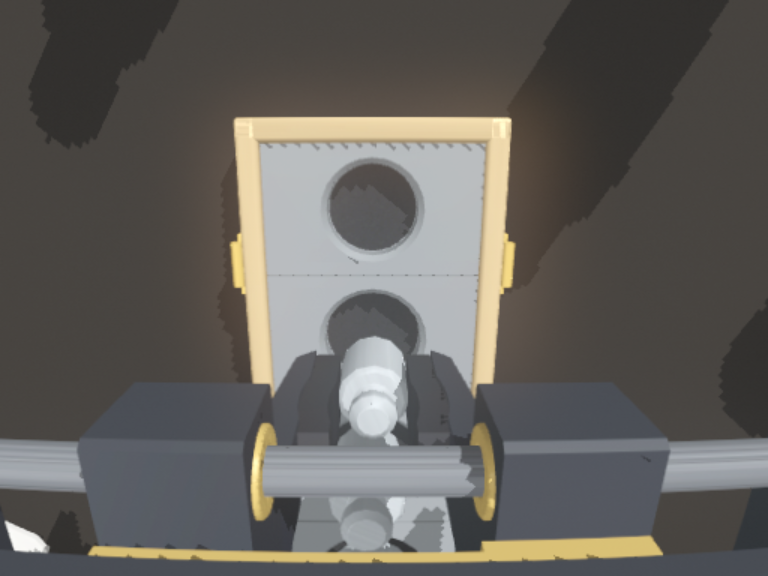

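The 100 is upright and lines up with its well in y (374 against 373). The smallest well is at (373,207).

>>> carry_out --steps '[{"gripper": 0,"x": 0.05,"y": -0.03,"z": 0.3,"twist": 0},{"gripper": 0,"x": 0.05,"y": -0.03,"z": 0.5,"twist": 0},{"gripper": 0,"x": 0.05,"y": -0.03,"z": 0.54,"twist": 0},{"gripper": 0,"x": 0.05,"y": -0.03,"z": 0.54,"twist": 0},{"gripper": 0,"x": 0.05,"y": -0.03,"z": 0.54,"twist": 0}]'

```text
clock: 17.28
position: [0.5592, 0.2176, 0.044]
orientation: [-3.142, 0.0, 0.558]
force: [0.7, -1.1, -1.1]
gripper_width: 0.0206
finger_force: 30.0
```

>>> carry_out --steps '[{"gripper": 0,"x": 0,"y": 0,"z": 0.03,"twist": 0},{"gripper": 0,"x": 0,"y": 0,"z": 0.03,"twist": 0},{"gripper": 0,"x": 0,"y": 0,"z": 0.03,"twist": 0}]'

```text
clock: 17.53
position: [0.5594, 0.2179, 0.043]
orientation: [3.141, -0.0, 0.559]
force: [-0.5, 0.3, -1.1]
gripper_width: 0.0204
finger_force: 30.0
```

>>> carry_out --steps '[{"gripper": 0,"x": 0,"y": 0,"z": 0.04,"twist": 0},{"gripper": 0,"x": 0,"y": 0,"z": 0.04,"twist": 0},{"gripper": 0,"x": 0,"y": 0,"z": 0.04,"twist": 0}]'

```text
clock: 17.78
position: [0.5597, 0.218, 0.0419]
orientation: [3.141, -0.001, 0.559]
force: [-2.0, -1.2, 5.1]
gripper_width: 0.0206
finger_force: 30.0
```

Contact. Releasing and rising.

>>> carry_out --steps '[{"gripper": 0.4,"x": 0,"y": 0,"z": 0,"twist": 0},{"gripper": 0.4,"x": 0,"y": 0,"z": 0,"twist": 0},{"gripper": 0.4,"x": 0,"y": 0,"z": 0,"twist": 0},{"gripper": 0.4,"x": 0,"y": 0,"z": 0,"twist": 0},{"gripper": 0.4,"x": 0,"y": 0,"z": -1,"twist": 0}]'

```text
clock: 18.2
position: [0.5526, 0.2156, 0.0729]
orientation: [-3.138, 0.016, 0.559]
force: [-1.2, -0.2, -1.0]
gripper_width: 0.035
finger_force: 0.0
```

>>> carry_out --steps '[{"gripper": 0.4,"x": 0,"y": 0,"z": -1.5,"twist": 0},{"gripper": 0.4,"x": -2,"y": 1,"z": -4,"twist": 0},{"gripper": 0.4,"x": -2,"y": 3,"z": -4,"twist": 0},{"gripper": 0.4,"x": -2,"y": 3,"z": -4,"twist": 0},{"gripper": 0.4,"x": -2,"y": 3,"z": -4,"twist": 0}]'

```text
clock: 18.62
position: [0.5531, 0.093, 0.2285]
orientation: [3.141, -0.001, 0.56]
force: [1.3, 0.4, 0.4]
gripper_width: 0.0354
finger_force: 0.0
```

Run:
```python
from h import *
c=camera("wrist"); tops(c,cloud(c))
plan(.5,-.2,.23,.561)
```

```text
0.9 [222. 330.] ztop 0.073 [0.4576 0.1556] [0.0223 0.0232] [203. 208. 212.]
0.9 [558.  247.5] ztop 0.048 [ 0.6258 -0.0126] [0.0169 0.0177] [224. 160. 187.]
0.82 [748.5 426. ] ztop 0.029 [ 0.6015 -0.1051] [0.0167 0.2853] [168. 173. 177.]
0.63 [216. 234.] ztop 0.059 [0.5113 0.1908] [0.0172 0.0173] [197. 203. 206.]
0.57 [214.5 148.5] ztop 0.049 [0.5589 0.2181] [0.0131 0.0126] [192. 197. 201.]
clock 18.72 pos [0.5566 0.0903 0.2323] yaw 0.555 j6 1.13 F [1.2 0.7 0.1] w 0.0352 ff 0.0
  -> step x,y,z [-5.03  5.42  0.05] twist -0.07 dist mm 295.8
```

Run:
```python
from h import *
a=.56; ex=np.array([np.cos(a),np.sin(a)]); ey=np.array([np.sin(a),-np.cos(a)])
for n in["scene","side","wrist"]:
    c=camera(n); P=cloud(c)[c["depth"]>0]; d=P[:,:2]-[.5945,-.248]; u,v=d@ex,d@ey
    for z0,hx,hy in[(.07,.05,.11),(.012,.02,.05)]:
        k=(P[:,2]>z0)&(P[:,2]<.3)&(abs(u)<hx)&(abs(v)<hy); print(n,z0,k.sum(), np.c_[P[k],u[k],v[k]].mean(0).round(3) if k.any() else "")
plan(.5945,-.248,.14,.561)
```

```text
scene 0.07 0 
scene 0.012 24 [ 0.595 -0.244  0.021  0.002 -0.003]
side 0.07 0 
side 0.012 73 [ 0.592 -0.252  0.021 -0.004  0.002]
wrist 0.07 0 
wrist 0.012 170 [ 0.596 -0.243  0.02   0.004 -0.003]
clock 18.87 pos [0.5531 0.094  0.2265] yaw 0.558 j6 1.14 F [ 0.4 -0.5  0.5] w 0.0353 ff 0.0
  -> step x,y,z [-3.65  7.8   2.16] twist -0.04 dist mm 355.2
```

>>> carry_out --steps '[{"gripper": 0.36,"x": -5,"y": 5.4,"z": 0,"twist": 0},{"gripper": 0.36,"x": -5,"y": 5.4,"z": 0,"twist": 0},{"gripper": 0.36,"x": -5,"y": 5.4,"z": 0,"twist": 0},{"gripper": 0.36,"x": -5,"y": 5.4,"z": 0,"twist": 0},{"gripper": 0.36,"x": -5,"y": 5.4,"z": 0,"twist": 0}]'

```text
clock: 19.28
position: [0.5132, -0.1104, 0.2249]
orientation: [-3.139, 0.002, 0.562]
force: [1.2, 0.2, -0.6]
gripper_width: 0.0318
finger_force: 0.0
```

>>> carry_out --steps '[{"gripper": 0.36,"x": -1.5,"y": 1.6,"z": 0,"twist": 0},{"gripper": 0.36,"x": -1.5,"y": 1.6,"z": 0,"twist": 0},{"gripper": 0.36,"x": -1.5,"y": 1.6,"z": 0,"twist": 0}]'

```text
clock: 19.53
position: [0.496, -0.2006, 0.225]
orientation: [-3.141, 0.004, 0.556]
force: [1.1, -0.8, 0.2]
gripper_width: 0.0321
finger_force: 0.0
```

Run:
```python
from h import *
c=camera("wrist"); tops(c,cloud(c))
plan(.5945,-.248,.09,.561)
```

```text
0.82 [511.5 166.5] ztop 0.03 [ 0.5953 -0.248 ] [0.0116 0.0108] [140. 145. 148.]
0.74 [286.5 153. ] ztop 0.049 [ 0.5226 -0.1176] [0.0175 0.0169] [212. 132.  50.]
0.64 [366.  385.5] ztop 0.038 [ 0.4072 -0.2487] [0.0127 0.0126] [209. 141. 168.]
clock 19.63 pos [ 0.4968 -0.1969  0.2251] yaw 0.557 j6 0.59 F [-0.  1.  0.] w 0.032 ff 0.0
  -> step x,y,z [1.4  2.39 3.37] twist -0.05 dist mm 174.4
```

>>> carry_out --steps '[{"gripper": 0.36,"x": 1.42,"y": 2.4,"z": 1,"twist": 0},{"gripper": 0.36,"x": 1.42,"y": 2.4,"z": 2,"twist": 0},{"gripper": 0.36,"x": 1.42,"y": 2.4,"z": 2,"twist": 0},{"gripper": 0.36,"x": 1.42,"y": 2.4,"z": 3.4,"twist": 0},{"gripper": 0.36,"x": 1.42,"y": 2.4,"z": 3.4,"twist": 0}]'

```text
clock: 20.05
position: [0.5972, -0.2448, 0.0862]
orientation: [-3.137, 0.002, 0.562]
force: [-1.4, 0.6, -1.7]
gripper_width: 0.032
finger_force: 0.0
```

>>> carry_out --steps '[{"gripper": 0.36,"x": 0,"y": 0,"z": 0,"twist": 0},{"gripper": 0.36,"x": 0,"y": 0,"z": 0,"twist": 0}]'

```text
clock: 20.22
position: [0.5954, -0.2447, 0.088]
orientation: [-3.136, 0.003, 0.561]
force: [1.0, 0.4, -0.1]
gripper_width: 0.0314
finger_force: 0.0
```

Run:
```python
from h import *
plan(.595,-.248,.030,.561)
```

```text
clock 20.22 pos [ 0.5954 -0.2447  0.088 ] yaw 0.561 j6 0.58 F [ 1.   0.4 -0.1] w 0.0314 ff 0.0
  -> step x,y,z [-0.05  0.07  1.45] twist 0.01 dist mm 58.1
```

>>> carry_out --steps '[{"gripper": 0.36,"x": -0.04,"y": 0.07,"z": 0.6,"twist": 0},{"gripper": 0.36,"x": -0.04,"y": 0.07,"z": 1.2,"twist": 0},{"gripper": 0.36,"x": -0.04,"y": 0.07,"z": 1.4,"twist": 0},{"gripper": 0.36,"x": -0.04,"y": 0.07,"z": 1.4,"twist": 0},{"gripper": 0.36,"x": -0.04,"y": 0.07,"z": 1.4,"twist": 0}]'

```text
clock: 20.63
position: [0.5976, -0.2508, 0.0367]
orientation: [3.14, -0.001, 0.56]
force: [-0.0, -0.7, 0.5]
gripper_width: 0.0318
finger_force: 0.0
```

Run:
```python
from h import *
plan(.595,-.248,.030,.561)
```

```text
clock 20.63 pos [ 0.5976 -0.2508  0.0367] yaw 0.56 j6 0.58 F [-0.  -0.7  0.5] w 0.0318 ff 0.0
  -> step x,y,z [-0.02 -0.09  0.17] twist -0.02 dist mm 7.8
```

>>> carry_out --steps '[{"gripper": 0.36,"x": -0.02,"y": -0.08,"z": 0.17,"twist": 0},{"gripper": 0.36,"x": -0.02,"y": -0.08,"z": 0.17,"twist": 0},{"gripper": 0.36,"x": -0.02,"y": -0.08,"z": 0.17,"twist": 0}]'

```text
clock: 20.88
position: [0.5947, -0.249, 0.0293]
orientation: [3.141, -0.001, 0.559]
force: [-0.6, -0.2, -0.2]
gripper_width: 0.0319
finger_force: 0.0
```

Run:
```python
from h import *
plan(.595,-.248,.030,.561)
```

```text
clock 20.88 pos [ 0.5947 -0.249   0.0293] yaw 0.559 j6 0.58 F [-0.6 -0.2 -0.2] w 0.0319 ff 0.0
  -> step x,y,z [ 0.02 -0.02 -0.02] twist -0.02 dist mm 1.3
```

>>> carry_out --steps '[{"gripper": 0,"x": 0,"y": 0,"z": -0.02,"twist": 0},{"gripper": 0,"x": 0,"y": 0,"z": -0.02,"twist": 0},{"gripper": 0,"x": 0,"y": 0,"z": -0.02,"twist": 0},{"gripper": 0,"x": 0,"y": 0,"z": -0.02,"twist": 0},{"gripper": 0,"x": 0,"y": 0,"z": -0.02,"twist": 0}]'

```text
clock: 21.3
position: [0.5949, -0.2494, 0.0297]
orientation: [3.141, -0.001, 0.559]
force: [0.2, 0.1, 1.7]
gripper_width: 0.0165
finger_force: 30.0
```

>>> carry_out --steps '[{"gripper": 0,"x": 0,"y": 0,"z": -0.2,"twist": 0},{"gripper": 0,"x": 0,"y": 0,"z": -0.7,"twist": 0},{"gripper": 0,"x": 0,"y": 0,"z": -1.4,"twist": 0},{"gripper": 0,"x": 0,"y": 0,"z": -2.3,"twist": 0},{"gripper": 0,"x": 0,"y": 0,"z": -2.3,"twist": 0}]'

```text
clock: 21.72
position: [0.5987, -0.251, 0.1291]
orientation: [3.132, -0.007, 0.559]
force: [0.8, -0.5, 0.4]
gripper_width: 0.016
finger_force: 30.0
```

Run:
```python
from h import *
c=camera("wrist"); save("pics/w7.png",c)
plan(.50,-.05,.12,.561)
```

```text
clock 21.77 pos [ 0.5977 -0.2506  0.1266] yaw 0.559 j6 0.58 F [-0.3 -0.7 -0.1] w 0.0161 ff 30.0
  -> step x,y,z [ 0.59 -5.55  0.12] twist -0.02 dist mm 223.2
```

View pics/w7.png

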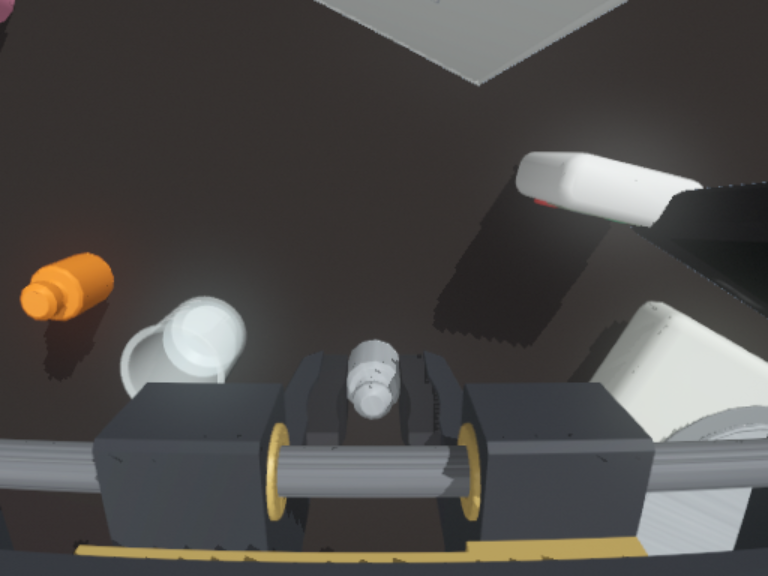

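The 50 is held upright at (373,380), and the beaker (190,345) is undisturbed.

>>> carry_out --steps '[{"gripper": 0,"x": 0.6,"y": -5.5,"z": 0.1,"twist": 0},{"gripper": 0,"x": 0.6,"y": -5.5,"z": 0.1,"twist": 0},{"gripper": 0,"x": 0.6,"y": -5.5,"z": 0.1,"twist": 0},{"gripper": 0,"x": 0.6,"y": -5.5,"z": 0.1,"twist": 0},{"gripper": 0,"x": 0.6,"y": -5.5,"z": 0.1,"twist": 0}]'

```text
clock: 22.18
position: [0.5015, -0.06, 0.1159]
orientation: [-3.14, 0.002, 0.558]
force: [0.5, 0.4, 0.2]
gripper_width: 0.0163
finger_force: 30.0
```

Run:
```python
from h import *
plan(.5993,.2434,.12,.561)
```

```text
clock 22.18 pos [ 0.5015 -0.06    0.1159] yaw 0.558 j6 0.84 F [0.5 0.4 0.2] w 0.0163 ff 30.0
  -> step x,y,z [ 6.09 -5.14 -0.1 ] twist -0.04 dist mm 318.8
```

>>> carry_out --steps '[{"gripper": 0,"x": 6.1,"y": -5.1,"z": -0.2,"twist": 0},{"gripper": 0,"x": 6.1,"y": -5.1,"z": -0.2,"twist": 0},{"gripper": 0,"x": 6.1,"y": -5.1,"z": -0.2,"twist": 0},{"gripper": 0,"x": 6.1,"y": -5.1,"z": -0.2,"twist": 0},{"gripper": 0,"x": 6.1,"y": -5.1,"z": -0.2,"twist": 0}]'

```text
clock: 22.6
position: [0.5675, 0.1383, 0.1215]
orientation: [-3.141, 0.002, 0.559]
force: [1.0, -0.1, 0.7]
gripper_width: 0.0164
finger_force: 30.0
```

Run:
```python
from h import *
plan(.5993,.2434,.065,.561)
```

```text
clock 22.6 pos [0.5675 0.1383 0.1215] yaw 0.559 j6 1.21 F [ 1.  -0.1  0.7] w 0.0164 ff 30.0
  -> step x,y,z [ 2.07 -1.8   1.41] twist -0.02 dist mm 123.5
```

>>> carry_out --steps '[{"gripper": 0,"x": 2.05,"y": -1.8,"z": 0,"twist": 0},{"gripper": 0,"x": 2.05,"y": -1.8,"z": 0,"twist": 0},{"gripper": 0,"x": 2.05,"y": -1.8,"z": 0,"twist": 0},{"gripper": 0,"x": 2.05,"y": -1.8,"z": 0.9,"twist": 0},{"gripper": 0,"x": 2.05,"y": -1.8,"z": 1.35,"twist": 0}]'

```text
clock: 23.02
position: [0.599, 0.2429, 0.066]
orientation: [-3.141, 0.001, 0.562]
force: [-1.3, -0.3, -1.4]
gripper_width: 0.0162
finger_force: 30.0
```

>>> carry_out --steps '[{"gripper": 0,"x": 0,"y": 0,"z": 0,"twist": 0},{"gripper": 0,"x": 0,"y": 0,"z": 0,"twist": 0}]'

```text
clock: 23.18
position: [0.5975, 0.2403, 0.0658]
orientation: [-3.14, 0.006, 0.559]
force: [0.6, -0.3, -0.3]
gripper_width: 0.0163
finger_force: 30.0
```

Run:
```python
from h import *
c=camera("wrist"); save("pics/w8.png",c)
plan(.5993,.2434,.0427,.561)
```

```text
clock 23.23 pos [0.599  0.2406 0.0678] yaw 0.559 j6 1.36 F [-0.2 -0.3  0.4] w 0.0161 ff 30.0
  -> step x,y,z [ 0.04 -0.06  0.63] twist -0.03 dist mm 25.3
```

View pics/w8.png

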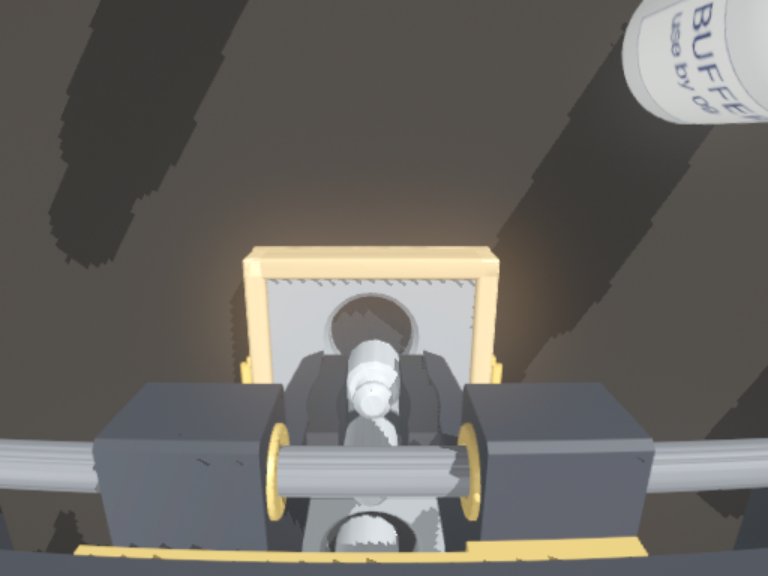

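The 50 is upright and centred on the smallest well (373 against 371), so I'm lowering it.

>>> carry_out --steps '[{"gripper": 0,"x": 0.04,"y": -0.05,"z": 0.3,"twist": 0},{"gripper": 0,"x": 0.04,"y": -0.05,"z": 0.5,"twist": 0},{"gripper": 0,"x": 0.04,"y": -0.05,"z": 0.6,"twist": 0},{"gripper": 0,"x": 0.04,"y": -0.05,"z": 0.6,"twist": 0},{"gripper": 0,"x": 0.04,"y": -0.05,"z": 0.6,"twist": 0}]'

```text
clock: 23.65
position: [0.5999, 0.2432, 0.0444]
orientation: [-3.141, 0.001, 0.559]
force: [-0.1, 1.0, -1.3]
gripper_width: 0.0162
finger_force: 30.0
```

>>> carry_out --steps '[{"gripper": 0,"x": 0,"y": 0,"z": 0.04,"twist": 0},{"gripper": 0,"x": 0,"y": 0,"z": 0.04,"twist": 0},{"gripper": 0,"x": 0,"y": 0,"z": 0.04,"twist": 0}]'

```text
clock: 23.9
position: [0.6003, 0.2435, 0.0433]
orientation: [3.141, -0.0, 0.559]
force: [-0.3, -0.5, -0.8]
gripper_width: 0.0164
finger_force: 30.0
```

>>> carry_out --steps '[{"gripper": 0,"x": 0,"y": 0,"z": 0.05,"twist": 0},{"gripper": 0,"x": 0,"y": 0,"z": 0.05,"twist": 0},{"gripper": 0,"x": 0,"y": 0,"z": 0.05,"twist": 0}]'

```text
clock: 24.15
position: [0.6, 0.2435, 0.0409]
orientation: [-3.142, 0.0, 0.559]
force: [-0.1, 0.2, -1.1]
gripper_width: 0.016
finger_force: 30.0
```

>>> carry_out --steps '[{"gripper": 0,"x": 0,"y": 0,"z": 0.03,"twist": 0},{"gripper": 0,"x": 0,"y": 0,"z": 0.03,"twist": 0},{"gripper": 0,"x": 0,"y": 0,"z": 0.03,"twist": 0}]'

```text
clock: 24.4
position: [0.6003, 0.2436, 0.0407]
orientation: [3.141, -0.0, 0.559]
force: [-1.5, -2.4, 5.3]
gripper_width: 0.0164
finger_force: 30.0
```

Contact. Release, rise, check.

>>> carry_out --steps '[{"gripper": 0.36,"x": 0,"y": 0,"z": 0,"twist": 0},{"gripper": 0.36,"x": 0,"y": 0,"z": 0,"twist": 0},{"gripper": 0.36,"x": 0,"y": 0,"z": 0,"twist": 0},{"gripper": 0.36,"x": 0,"y": 0,"z": 0,"twist": 0},{"gripper": 0.36,"x": 0,"y": 0,"z": -1,"twist": 0}]'

```text
clock: 24.82
position: [0.5935, 0.2411, 0.0709]
orientation: [-3.138, 0.016, 0.559]
force: [-1.5, -0.3, -1.0]
gripper_width: 0.0318
finger_force: 0.0
```

>>> carry_out --steps '[{"gripper": 0.36,"x": 0,"y": 0,"z": -1.5,"twist": 0},{"gripper": 0.36,"x": -2,"y": 1,"z": -4,"twist": 0},{"gripper": 0.36,"x": -3,"y": 2,"z": -4.5,"twist": 0},{"gripper": 0.36,"x": -4,"y": 2,"z": -4.5,"twist": 0},{"gripper": 0.36,"x": -4,"y": 2,"z": -4.5,"twist": 0}]'

```text
clock: 25.23
position: [0.5356, 0.1338, 0.2282]
orientation: [3.141, -0.001, 0.56]
force: [0.9, 0.3, 0.1]
gripper_width: 0.0312
finger_force: 0.0
```

Run:
```python
from h import *
c=camera("wrist"); save("pics/w9.png",c); tops(c,cloud(c))
c=camera("scene"); save("pics/s9.png",c)
```

```text
0.81 [619.5 258. ] ztop 0.048 [ 0.6259 -0.0123] [0.0167 0.0177] [222. 158. 185.]
0.78 [282. 159.] ztop 0.05 [0.5584 0.2183] [0.0135 0.0128] [198. 203. 207.]
0.66 [280.5  79.5] ztop 0.041 [0.6002 0.2442] [0.0107 0.011 ] [181. 186. 190.]
0.6 [280.5 244.5] ztop 0.059 [0.511 0.191] [0.0169 0.0175] [203. 208. 212.]
0.57 [285.  334.5] ztop 0.073 [0.4568 0.1588] [0.0228 0.0171] [201. 207. 211.]
```

View pics/w9.png

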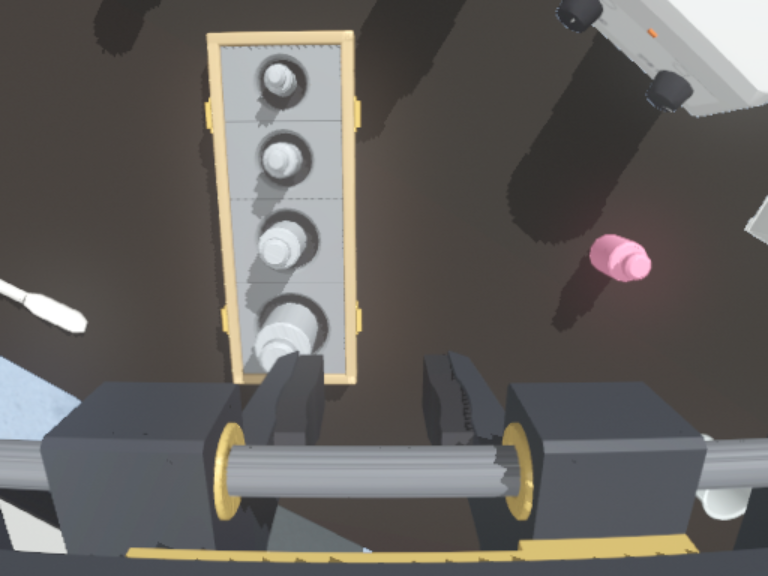

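All four weights stand upright in their own wells, at (281,80), (282,160), (281,245) and (288,330). Their heights match a seated weight, and the gripper is well clear, so I'm handing in.

```bash
python3 -c "
from h import *
print(job.close_job())"
```

```text
the job is handed in; nothing more can be done
None
```

All four weights are seated upright in their own nests, within about 3 mm of centre in the last wrist-camera check. None was dropped, the beaker was left where it stood, and the job was handed in at about 25 s of the 102 s allowed; the hand-in gave no verdict.

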